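# Fit the long handle to the sloping spindle and latch it

## Task

Swing the latch lever on the sloping spindle block wide open, push the longer of the two square-bored handles fully home on the square spindle with its arm pointing down the slope (towards the low edge of the block), then swing the latch fully shut across the arm and let go. The shorter handle has too small a bore and stays where it is; do not disturb it or the jars and bottle standing about.

Things in the scene. Friction and masses are not known exactly. Their poses are not given: they have to be found in the camera images.
- spindle: square steel spindle, 18 x 18 mm, 42 mm long (last 7 mm taper to 11.6 mm), square to the sloping face of the block, so leaning 30 deg from vertical towards its low edge. Origin: its foot, on the face, 72 mm above the table, over the middle of the base. z along the spindle outwards, x up the slope, y level along the face; the flats face x and y
- spindle_block: grey wedge-shaped block, fixed; base plate 155 x 150 x 10 mm, face 132 x 128 mm. Origin: centre of the underside, x towards its high edge, z up. On the face, in the spindle frame: latch pivot post, 16 mm thick, at x -38, y -47 mm; rest for the latch's end, 14 mm thick, at x -38, y +54 mm; both up to z 47 mm
- latch (a joint): angle of the latch lever on the block: 0 fully shut (it lies along +y of the spindle frame, across the place of the handle's arm, over the rest); grows as its free end swings down the slope; at 1.57 it points straight down the slope; stop at 1.75. It stays where it is left
- latch_grip (a point): point on the latch's grip, 80 mm from the hinge: a black round peg 18 mm thick standing on the latch bar parallel to the spindle, from z 57 to 95 mm of the spindle frame (this point at z 79). The latch bar is 14 mm wide, 118 mm long, z 49 to 57 mm of the spindle frame
- latch_hinge (a point): the latch's hinge: at x -38, y -47, z 49 mm of the spindle frame; the hinge axis is parallel to the spindle
- long_handle: longer handle, 158 mm overall: dark steel hub 40 x 40 x 45 mm with a square 20 mm bore right through; flat bright arm 18 mm wide, 12 thick (30 to 42 mm up), its 26 mm wide round end 125 mm from the bore axis. Stands on its hub. Origin: centre of the hub's underside. z up along the bore, x along the arm; hub and bore faces square to x and y. 0.4 kg, centre of mass within 10 mm of the bore axis
- short_handle: the shorter handle, 108 mm overall: the same hub but with a 15 mm bore, and an arm that ends 75 mm from the bore axis; origin and axes as for the long one. Leave it alone
- purge_jar: white jar with a blue lid, 62 mm across, 62 mm high; origin at the centre of its underside. Leave it alone
- wash_bottle: white wash bottle with a red cap and spout, 58 x 82 mm, 200 mm high; origin at the centre of its underside. Leave it alone
- grease_jar: white jar with a grey lid, 54 mm across, 48 mm high; origin at the centre of its underside. Leave it alone

How it is judged:
By the outcome, as a careful person would: the job done as asked, in the order asked, and still so for the second after the job is handed in, with the robot touching nothing.
It also fails if it takes over 72 s, if anything falls off the work surface, if the arm or the gripper's body presses on something with over 40 N, if the wrist force passes 120 N, or if a joint passes its speed limit or range.

## Robot

A 6-joint arm with a two-finger parallel gripper is mounted at the origin on a cart in front of the work surface, level with it; the furniture and walls round the work are solid. World frame = base frame: x ahead of the robot, y to its left, z up, the work surface at z = 0. Lengths are in mm, angles in rad, forces in N, time in s.
With the tool pointing down it reaches from about 425 to 1125 mm from the base axis. Payload 14.9 kg.
Tool frame: the origin (TCP) lies on the centre line of the jaws, within the pads' length; the fingertips stand 19 mm ahead of it and the grasp point (between the pads) is the TCP (nose_length is the distance from the TCP to the fingertips, in mm); z points along the fingers, y is the direction in which the jaws open and shut (so a half turn about z gives the same grasp; the last joint's range is limited). The gripper opens to 91 mm and grips with 3 to 60 N. Pads are 32 mm wide; open, the fingers measure 118 mm over their backs; the gripper's body (76 mm by 178 mm) begins 60 mm behind the grasp point.
Start: joints at [1.261, 0.379, 1.734, -0, 1.028, -0.033], TCP at [191.302, 673.366, 232.932] pointing down, gripper open.
Joint ranges: [-2.77, 2.77], [-0.74, 2.19], [0, 2.66], [-1.06, 4.2], [0.31, 2.87], [-3.08, 3.08]. Speed limits (rad/s): [1.89, 1.89, 2.39, 3.14, 3.14, 3.14].

## Interface

Orientations are given as a 3x3 rotation matrix whose columns are the frame's x, y, z axes.
In Python, from station import * gives the robot as it stands.
- The arm moves only by the shell command python3 -m creep 'ROWS' [OPENING] [FORCE]. ROWS is JSON, a list of rows, each an object of numbers: "x", "y", "z": the shift along the tool's x, y, z in mm; "wx", "wy", "wz": the turn, a rotation vector about the tool's x, y, z in degrees. A call has 1 to 10 rows; each row is the pose to reach, as a shift and turn from the pose commanded when the call began, along the tool's axes at that moment; what a row does not reach only later rows make up. A row lasts 1/8 s, in which the tool goes at most 62.5 mm and 10.7 degrees, less where a joint would pass 70% of its speed; a pose out of reach is approached as far as the arm can. A call with a gripper value outside its range is refused whole. OPENING is the closure, from 0 (fully open) to 1 (shut), set as the call begins (- or left out, the last holds). The fingers move at their own pace and stop on an object; FORCE is the grip in N (left out, the last holds). Time passes only in rows, so rows that repeat a pose let the fingers close. It gives the time, the measured TCP pose, the force and the opening at its end, in the units of the state.
- state(): the state, without advancing time (a new reading comes with each control period).
- read_camera(name): name is "side" or "top"; returns a dict with "pixels" (384x512x3 uint8, red, green, blue), "fx", "fy", "cx", "cy" (pixels), "D" ([k1, k2, p1, p2, k3] as OpenCV has them; the pictures are not rectified), "R" (3x3) and "t" (3): a world point X has camera coordinates R X + t. Camera axes: x right, y down, z forward; pixel columns grow to the right and rows downward; lengths in mm; the calibration is good to about 2 mm. A picture is of the moment at which its call begins. There is no depth.
- close_job(): hands the job in, once; it reports no verdict.
The state is a dict: "time": time; "q": joint angles; "dq": joint speeds; "joint_torque": joint torques, N m; "tcp_pos": TCP position; "ee_rot": TCP orientation; "wrist_force": force on the tool from outside, world axes, zero at the start; "moment": the same for the moment, N m; "finger_gap": finger opening in mm.
Only numpy, scipy, OpenCV 4.12 (cv2) and the standard library are available. Lean on these libraries where they do the work, as an engineer would, in place of code of your own. Each camera call takes 0.05 s, during which the arm holds its last target. There are 200 camera calls.

## Working session

There is one attempt and no reset: what is moved stays moved. The work goes in short steps, Python scripts to look and compute and a shell command to move; the robot and the scene stay as the last step left them, time stands still between calls to the robot, and variables do not carry over. Pictures are saved under pics/ and viewed, about 8 in all and at most 12, crops included, and the job is handed in when it is done.

```bash
ls; mkdir -p pics; python3 - <<'E'
from station import *
import cv2
for n in("side","top"):
    c=read_camera(n); cv2.imwrite(f"pics/{n}0.png",cv2.resize(c["pixels"][:,:,::-1],(800,600)))
    cv2.imwrite(f"pics/{n}0raw.png",c["pixels"][:,:,::-1])
    print(n,c["fx"],c["fy"],c["cx"],c["cy"],c["D"],c["R"],c["t"])
print(state())
E
```

```text
pics
side 407.3572955010366 407.3572955010366 255.65657656448522 191.00366613798965 [-0.02280585  0.          0.          0.          0.        ] [[ 0.99733494 -0.07290541 -0.00279747]
 [-0.04608486 -0.59978147 -0.79883564]
 [ 0.05656157  0.79683561 -0.60154285]] [-535.77766032   49.50432843 1423.97566154]
top 349.90202444106 349.90202444106 254.49835282200263 191.15081585133376 [0.01313495 0.         0.         0.         0.        ] [[-0.01073705 -0.99978755 -0.01759481]
 [-0.98463078  0.01363846 -0.17411552]
 [ 0.1743185   0.0154549  -0.98456803]] [ -74.16046917  529.11466236 1309.43764237]
{'time': 0.1, 'q': array([ 1.26068925e+00,  3.79351598e-01,  1.73470128e+00, -3.63502871e-06,
        1.02848776e+00, -3.33201216e-02]), 'dq': array([ 0.0008415 , -0.002593  ,  0.00061819, -0.00036305,  0.00164321,
       -0.00042428]), 'joint_torque': array([-7.50620111e-04, -7.65026879e+01, -4.35295951e+01,  6.51918445e-02,
        3.98469251e-02,  2.46842069e-05]), 'tcp_pos': array([191.20794532, 673.04466956, 232.3674495 ]), 'ee_rot': array([[-9.61938928e-01,  2.73264372e-01, -2.86321332e-04],
       [ 2.73264521e-01,  9.61938504e-01, -9.03712757e-04],
       [ 2.84710142e-05, -9.47557942e-04, -9.99999551e-01]]), 'wrist_force': array([-0.12959604, -0.51013265,  0.34963145]), 'moment': array([ 0.04556801,  0.02118578, -0.0017561 ]), 'finger_gap': 91.33597118928019}
```

View pics/side0.png

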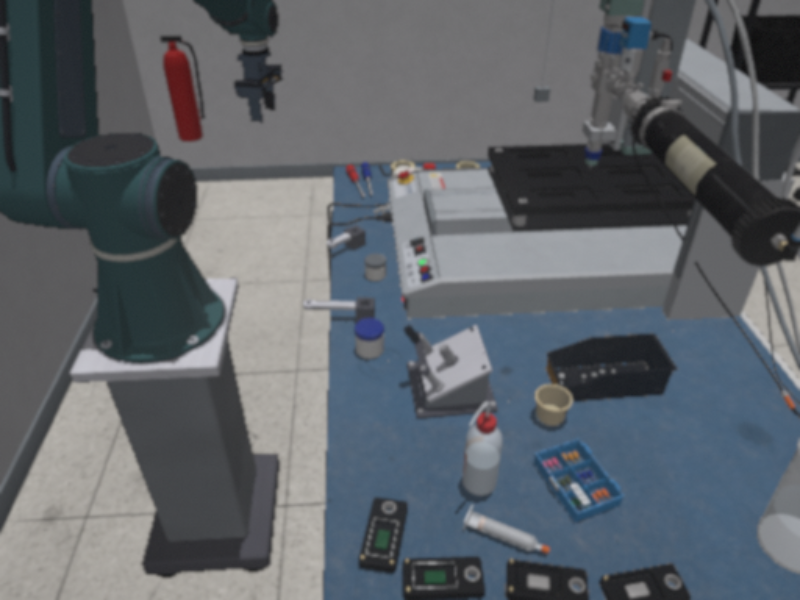

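View pics/top0.png

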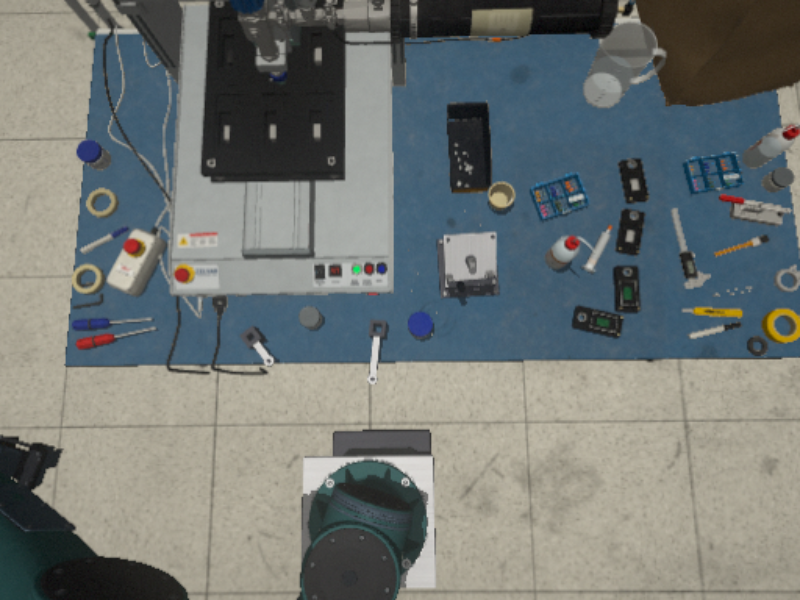

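Side: block at about (450,370), long handle hub (366,308) with its arm to (305,304). Top: block at (468,263), long hub (378,327), arm end (373,378), blue jar (420,325), bottle (563,252).

```bash
cat > h.py <<'E'
import numpy as np, cv2
from station import *
class Cam:
    def __init__(s,n):
        c=read_camera(n); s.im=c["pixels"][:,:,::-1].copy(); s.R=np.array(c["R"]); s.t=np.array(c["t"]); s.D=np.array(c["D"])
        s.K=np.array([[c["fx"],0,c["cx"]],[0,c["fy"],c["cy"]],[0,0,1]])
    def ray(s,uv):
        p=cv2.undistortPoints(np.array([[uv]],float),s.K,s.D)[0,0]
        return -s.R.T@s.t, s.R.T@np.array([p[0],p[1],1])
    def plane(s,uv,z):
        o,d=s.ray(uv); return o+d*(z-o[2])/d[2]
    def pix(s,X):
        return cv2.projectPoints(np.array(X,float).reshape(-1,3),cv2.Rodrigues(s.R)[0],s.t,s.K,s.D)[0][:,0]
def tri(c1,u1,c2,u2):
    (o1,d1),(o2,d2)=c1.ray(u1),c2.ray(u2)
    a=np.linalg.lstsq(np.c_[d1,-d2],o2-o1,rcond=None)[0]
    p,q=o1+a[0]*d1,o2+a[1]*d2; return (p+q)/2,np.linalg.norm(p-q)
def crop(c,x0,y0,w,h,k):
    return cv2.resize(c.im[y0:y0+h,x0:x0+w],(w*k,h*k),interpolation=cv2.INTER_CUBIC)
E
python3 - <<'E'
from h import *
t,s=Cam("top"),Cam("side")
a=crop(t,225,140,100,110,4)   # 400x440
b=crop(s,190,180,130,90,3)[:, :390]
c=np.zeros((600,800,3),np.uint8); c[:440,:400]=a; c[:270,400:790]=b
b2=crop(s,250,205,65,60,5); c[280:580,405:730]=b2
cv2.imwrite("pics/c1.png",c)
E
```

```text
(no output)
```

View pics/c1.png

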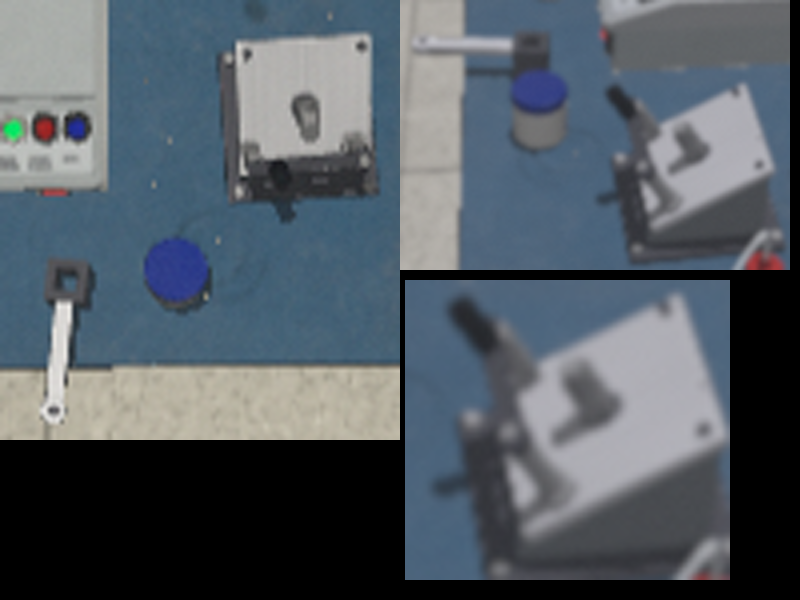

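Block: high edge is away from the robot (crop top corners (237,40),(371,34)), spindle tip about (310,130), pivot post on the right, peg (280,172), so the latch is nearly shut. The long handle's hub is at crop (69,281), with its arm pointing at the robot.

```bash
cat >> h.py <<'E'
Rz=lambda a:np.array([[np.cos(a),-np.sin(a),0],[np.sin(a),np.cos(a),0],[0,0,1.]])
Rt=np.array([[np.cos(np.pi/6),0,-.5],[0,1,0],[.5,0,np.cos(np.pi/6)]])  # spindle axes in block
E
python3 - <<'E'
from h import *
t,s=Cam("top"),Cam("side")
T=lambda u,v:((u+.5)/4-.5+225,(v+.5)/4-.5+140)
S=lambda u,v:((u-405+.5)/5-.5+250,(v-280+.5)/5-.5+205)
A=t.plane(T(237,39),105);B=t.plane(T(371,34),105);print("corners",A,B,np.linalg.norm(A-B))
print(tri(t,T(237,39),s,S(678,294)),tri(t,T(371,34),s,S(726,437)))
d=A-B;yaw=np.arctan2(-d[0],d[1]);m=(A+B)/2
o=m-Rz(yaw)@[57.2,0,0];o[2]=0;print("yaw",np.degrees(yaw),"origin",o)
RS=Rz(yaw)@Rt;p0=o+[0,0,72]
def ov(P):return p0+RS@np.array(P)
for n,P in dict(foot=(0,0,0),tip=(0,0,42),post=(-38,-47,47),rest=(-38,54,47),c1=(66,64,0),c2=(66,-64,0),c3=(-66,64,0),c4=(-66,-64,0)).items():
    a=t.pix(ov(P))[0];b=s.pix(ov(P))[0]
    print(n,np.round((a-[225,140])*4+1.5),np.round((b-[250,205])*5+[407,282]))
print("hub",t.plane(T(69,281),45),"armend",t.plane(T(53,410),42))
for n,u in dict(peg_top=(280,166)).items():
    print(n)
    for a in np.radians(range(0,60,10)):
        P=ov((-38-80*np.sin(a),-47+80*np.cos(a),95));print(np.degrees(a),np.round((t.pix(P)[0]-[225,140])*4+1.5),np.round((s.pix(P)[0]-[250,205])*5+[407,282]))
# hub mask
hsv=cv2.cvtColor(t.im,cv2.COLOR_BGR2HSV)
sub=hsv[200:220,234:251];print(sub[:,:,2]);
E
```

```text
corners [ 676.2441669  -194.18080922  105.        ] [ 679.04944329 -320.32700984  105.        ] 126.17738904093548
(array([ 673.74063723, -194.04997737,  106.7979779 ]), np.float64(3.757082432825824)) (array([ 678.43343998, -320.27627915,  105.19809018]), np.float64(1.0639464817886886))
yaw 1.2739504521072302 origin [ 620.46094374 -258.52562557    0.        ]
foot [303. 104.] [606. 411.]
tip [309. 116.] [574. 368.]
post [360. 155.] [523. 446.]
rest [252. 159.] [502. 331.]
c1 [236.  39.] [684. 294.]
c2 [372.  34.] [728. 438.]
c3 [237. 172.] [497. 387.]
c4 [369. 167.] [524. 535.]
hub [455.93528976 -31.36518398  45.        ] armend [333.60373146 -15.50771024  42.        ]
peg_top
0.0 [280. 175.] [467. 302.]
10.0 [281. 189.] [446. 314.]
20.0 [285. 203.] [427. 328.]
29.999999999999996 [291. 216.] [410. 344.]
40.0 [300. 227.] [394. 362.]
50.0 [311. 237.] [381. 380.]
[[118 118 119 117 119 123 123 119 117 120 120 117 117 119 120 118 118]
 [118 119 118 120 118 121 120 117 120 123 120 120 118 119 119 119 117]
 [117 116 118 116 120 118 119 119 122 120 121 121 117 120 120 121 117]
 [118 118 119 
[... 493 characters left out ...]
 96  88  76  52  68 118 119 120  91  91  76  66  71 120 117]
 [118 118  96  92  74  52  70 113 117 119  83  91  73  64  72 116 119]
 [118 120  96  89  78  74  76  98 110 108  91  90  66  66  92 117 115]
 [116 118  92  93  91  90  89  86  88  91  87  91  61  74 120 114 114]
 [117 120  86  79  78  98  96  92  98  91  87  86  59  72 119 114 115]
 [116 120  97  52  66 161 155 155 157  81  72  73  60  69 118 116 118]
 [118 119 119  87  91 219 216 218 220  65  58  55  59  72 117 120 115]
 [118 119 117 118 116 214 216 216 219  65  69  89  87  89 115 115 113]
 [119 118 117 117 138 216 217 218 218  66  72 114 115 116 116 117 115]
 [118 119 121 119 164 215 217 216 218  71  71 117 115 114 115 118 115]]
```

```bash
cat >> h.py <<'E'
from scipy.spatial.transform import Rotation as Rot
yaw=np.radians(1.27); RS=Rz(yaw)@Rt; p0=np.array([620.5,-258.5,72.])
ov=lambda *P:p0+RS@np.array(P,float)
RI=RS@np.diag([-1,1,-1.])            # tool on spindle axis
peg=lambda a,z=79:ov(-38-80*np.sin(a),-47+80*np.cos(a),z)
def rel(p,R,st=None):
    st=st or state(); R0=st["ee_rot"]
    return dict(shift=np.round(R0.T@(np.array(p)-st["tcp_pos"]),1),turn=np.round(np.degrees(Rot.from_matrix(R0.T@R).as_rotvec()),1))
def inS(st=None):
    st=st or state(); return np.round(RS.T@(st["tcp_pos"]-p0),1), np.round(np.degrees(Rot.from_matrix(RI.T@st["ee_rot"]).as_rotvec()),2)
E
python3 - <<'E'
from h import *
print(peg(0),peg(1.7),RI)
print(rel([470,300,330],RI)); print(rel(peg(0,79+90),RI)); print(rel(peg(0),RI))
E
```

```text
[ 547.37741423 -227.11296905  121.4160069 ] [ 480.69130267 -318.92110321   81.74941448] [[-0.86581267 -0.02216387  0.49987718]
 [-0.01919447  0.99975435  0.01108193]
 [-0.5         0.         -0.8660254 ]]
{'shift': array([-370.1, -282.9,  -97.2]), 'turn': array([ -4.5, -29.8, -16.7])}
{'shift': array([-545.6, -782. ,   33.7]), 'turn': array([ -4.5, -29.8, -16.7])}
{'shift': array([-588.6, -768.7,  111.6]), 'turn': array([ -4.5, -29.8, -16.7])}
```

```bash
R='{"x":-370,"y":-283,"z":-97,"wx":-4.5,"wy":-29.8,"wz":-16.7}'; python3 -m creep '[{"x":-370,"y":-283,"z":-97},{"x":-370,"y":-283,"z":-97},{"x":-370,"y":-283,"z":-97,"wx":-2,"wy":-13,"wz":-8},{"x":-370,"y":-283,"z":-97,"wx":-4.5,"wy":-29.8,"wz":-16.7},{"x":-370,"y":-283,"z":-97,"wx":-4.5,"wy":-29.8,"wz":-16.7},{"x":-370,"y":-283,"z":-97,"wx":-4.5,"wy":-29.8,"wz":-16.7},{"x":-370,"y":-283,"z":-97,"wx":-4.5,"wy":-29.8,"wz":-16.7},{"x":-370,"y":-283,"z":-97,"wx":-4.5,"wy":-29.8,"wz":-16.7},{"x":-370,"y":-283,"z":-97,"wx":-4.5,"wy":-29.8,"wz":-16.7},{"x":-370,"y":-283,"z":-97,"wx":-4.5,"wy":-29.8,"wz":-16.7}]' 0 20; python3 -c "
from h import *
print(state()['tcp_pos'],inS(),state()['q']);print(rel(peg(0,169),RI))"
```

```text
[191.24141394 673.2183473  232.70774341] (array([-273.4,  941. ,  343.4]), array([ 4.51, 29.78, 16.73])) [ 1.26071225e+00  3.79071346e-01  1.73441009e+00  1.99087280e-05
  1.02857481e+00 -3.32877143e-02]
{'shift': array([-545.6, -782. ,   33.7]), 'turn': array([ -4.5, -29.8, -16.7])}invalid input at $[0]: expected keys x, y, z, wx, wy, wz
```

```bash
python3 -m creep '[{"x":-370,"y":-283,"z":-97,"wx":0,"wy":0,"wz":0},{"x":-370,"y":-283,"z":-97,"wx":0,"wy":0,"wz":0},{"x":-370,"y":-283,"z":-97,"wx":-2,"wy":-13,"wz":-8},{"x":-370,"y":-283,"z":-97,"wx":-4.5,"wy":-29.8,"wz":-16.7},{"x":-370,"y":-283,"z":-97,"wx":-4.5,"wy":-29.8,"wz":-16.7},{"x":-370,"y":-283,"z":-97,"wx":-4.5,"wy":-29.8,"wz":-16.7},{"x":-370,"y":-283,"z":-97,"wx":-4.5,"wy":-29.8,"wz":-16.7},{"x":-370,"y":-283,"z":-97,"wx":-4.5,"wy":-29.8,"wz":-16.7},{"x":-370,"y":-283,"z":-97,"wx":-4.5,"wy":-29.8,"wz":-16.7},{"x":-370,"y":-283,"z":-97,"wx":-4.5,"wy":-29.8,"wz":-16.7}]' 0 20; python3 -c "
from h import *
print(state()['tcp_pos'],inS(),state()['q']);print(rel(peg(0,169),RI))"
```

```text
time: 1.55
tcp_pos: [469.7, 300.2, 329.8]
ee_rot: [[-0.866, -0.021, 0.5], [-0.018, 1.0, 0.011], [-0.5, 0.0, -0.866]]
wrist_force: [-0.2, -0.4, -1.2]
finger_gap: 91.4
[469.67013745 300.15151898 329.78623309] (array([  9. , 561.9, 292.5]), array([ 0.01, -0.02,  0.06])) [ 0.66060292 -0.10792142  2.16659254 -0.47731899  0.70642225 -0.62369498]
{'shift': array([  46.5, -528.9,  123.5]), 'turn': array([-0. ,  0. , -0.1])}
```

```bash
python3 -m creep '[{"x":0,"y":-300,"z":0,"wx":0,"wy":0,"wz":0},{"x":0,"y":-300,"z":0,"wx":0,"wy":0,"wz":0},{"x":0,"y":-300,"z":0,"wx":0,"wy":0,"wz":0},{"x":0,"y":-300,"z":0,"wx":0,"wy":0,"wz":0},{"x":46,"y":-529,"z":100,"wx":0,"wy":0,"wz":0},{"x":46,"y":-529,"z":123,"wx":0,"wy":0,"wz":0},{"x":46,"y":-529,"z":123,"wx":0,"wy":0,"wz":0},{"x":46,"y":-529,"z":123,"wx":0,"wy":0,"wz":0},{"x":46,"y":-529,"z":123,"wx":0,"wy":0,"wz":0},{"x":46,"y":-529,"z":123,"wx":0,"wy":0,"wz":0}]'; python3 - <<'E'
from h import *
print(inS(),state()['q'])
t,s=Cam("top"),Cam("side")
c=np.zeros((500,800,3),np.uint8); c[:400,:400]=crop(t,250,140,100,100,4); c[:400,400:]=crop(s,225,165,100,100,4)
cv2.imwrite("pics/c2.png",c)
E
```

```text
time: 2.8
tcp_pos: [502.8, -229.9, 197.5]
ee_rot: [[-0.867, -0.02, 0.497], [-0.016, 1.0, 0.012], [-0.497, 0.003, -0.868]]
wrist_force: [-1.2, -0.3, -0.9]
finger_gap: 91.5
(array([-38.6,  31.2, 167.2]), array([-0.07,  0.18,  0.2 ])) [-0.60400208  0.07734191  2.27087968  0.71597591  0.46187292 -2.78960114]
```

View pics/c2.png

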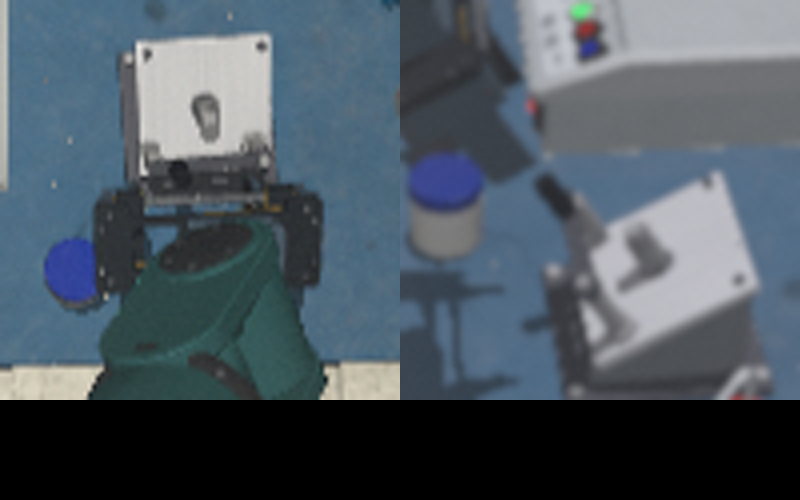

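Side: peg top at crop (545,183); top: peg at (180,174), so the latch angle is about 0 and the model fits. Joint 6 is near its limit, so I'll flip the tool half a turn.

```bash
python3 -m creep '[{"x":0,"y":0,"z":0,"wx":0,"wy":0,"wz":10},{"x":0,"y":0,"z":0,"wx":0,"wy":0,"wz":20},{"x":0,"y":0,"z":0,"wx":0,"wy":0,"wz":30},{"x":0,"y":0,"z":0,"wx":0,"wy":0,"wz":40},{"x":0,"y":0,"z":0,"wx":0,"wy":0,"wz":50},{"x":0,"y":0,"z":0,"wx":0,"wy":0,"wz":60},{"x":0,"y":0,"z":0,"wx":0,"wy":0,"wz":70},{"x":0,"y":0,"z":0,"wx":0,"wy":0,"wz":80},{"x":0,"y":0,"z":0,"wx":0,"wy":0,"wz":90},{"x":0,"y":0,"z":0,"wx":0,"wy":0,"wz":100}]' >/dev/null;  python3 -m creep '[{"x":0,"y":0,"z":0,"wx":0,"wy":0,"wz":10},{"x":0,"y":0,"z":0,"wx":0,"wy":0,"wz":20},{"x":0,"y":0,"z":0,"wx":0,"wy":0,"wz":30},{"x":0,"y":0,"z":0,"wx":0,"wy":0,"wz":40},{"x":0,"y":0,"z":0,"wx":0,"wy":0,"wz":50},{"x":0,"y":0,"z":0,"wx":0,"wy":0,"wz":60},{"x":0,"y":0,"z":0,"wx":0,"wy":0,"wz":70},{"x":0,"y":0,"z":0,"wx":0,"wy":0,"wz":80},{"x":0,"y":0,"z":0,"wx":0,"wy":0,"wz":80},{"x":0,"y":0,"z":0,"wx":0,"wy":0,"wz":80}]'
sed -i 's/^RI=.*/RI=RS@np.diag([1,-1,-1.])  # flipped: tool x up slope, y = -ys/' h.py
python3 -c "
from h import *
print(inS(),state()['q']);print(rel(peg(0),RI))"
```

```text
time: 5.4
tcp_pos: [503.4, -227.3, 200.7]
ee_rot: [[0.865, 0.027, 0.501], [0.024, -1.0, 0.012], [0.501, 0.002, -0.866]]
wrist_force: [-0.4, 1.4, -0.1]
finger_gap: 91.0
(array([-36.5,  33.7, 169.7]), array([ 0.03,  0.06, -0.27])) [-0.59939475  0.06928527  2.27290058  0.71432699  0.46214429  0.35100972]
{'shift': array([-1.6,  0.8, 90.7]), 'turn': array([-0. , -0.1,  0.3])}
```

```bash
python3 -m creep '[{"x":-2,"y":1,"z":40,"wx":0,"wy":0,"wz":0.3},{"x":-2,"y":1,"z":70,"wx":0,"wy":0,"wz":0.3},{"x":-2,"y":1,"z":88,"wx":0,"wy":0,"wz":0.3},{"x":-2,"y":1,"z":88,"wx":0,"wy":0,"wz":0.3},{"x":-2,"y":1,"z":88,"wx":0,"wy":0,"wz":0.3}]' && python3 -m creep '[{"x":0,"y":0,"z":0,"wx":0,"wy":0,"wz":0},{"x":0,"y":0,"z":0,"wx":0,"wy":0,"wz":0},{"x":0,"y":0,"z":0,"wx":0,"wy":0,"wz":0},{"x":0,"y":0,"z":0,"wx":0,"wy":0,"wz":0},{"x":0,"y":0,"z":0,"wx":0,"wy":0,"wz":0},{"x":0,"y":0,"z":0,"wx":0,"wy":0,"wz":0},{"x":0,"y":0,"z":0,"wx":0,"wy":0,"wz":0},{"x":0,"y":0,"z":0,"wx":0,"wy":0,"wz":0}]' 1 20
python3 -c "
from h import *
print(inS(),state()['q'])
for d in range(0,106,10):
  a=np.radians(min(d,97)); print(d,80*np.sin(a),80*(1-np.cos(a)))"
```

```text
time: 6.02
tcp_pos: [545.4, -228.2, 123.7]
ee_rot: [[0.865, 0.019, 0.501], [0.015, -1.0, 0.011], [0.501, -0.002, -0.866]]
wrist_force: [-0.2, -0.6, 0.2]
finger_gap: 90.8
time: 7.02
tcp_pos: [545.3, -228.1, 123.0]
ee_rot: [[0.866, 0.017, 0.5], [0.013, -1.0, 0.012], [0.5, -0.004, -0.866]]
wrist_force: [0.2, -0.1, -0.9]
finger_gap: 17.6
(array([-39.1,  32. ,  81.4]), array([0.04, 0.02, 0.33])) [-0.5512174   0.27754404  2.22250412  0.9815554   0.33332307  0.11156733]
0 0.0 0.0
10 13.891854213354426 1.2153797590233584
20 27.361611466053496 4.824590337127326
30 39.99999999999999 10.717967697244903
40 51.42300877492314 18.71644455048176
50 61.28355544951824 28.576991225076853
60 69.28203230275508 39.99999999999999
70 75.17540966287267 52.63838853394649
80 78.78462024097664 66.10814578664557
90 80.0 79.99999999999999
100 79.40369213130577 89.74954747241179
```

```bash
python3 -m creep '[{"x":0,"y":0,"z":0,"wx":0,"wy":0,"wz":0},{"x":0,"y":0,"z":-3,"wx":0,"wy":-8,"wz":0},{"x":0,"y":0,"z":-3,"wx":0,"wy":-16,"wz":0},{"x":0,"y":0,"z":-3,"wx":0,"wy":-16,"wz":0}]' 0.7 20 && python3 -m creep '[{"x":0,"y":0,"z":0,"wx":0,"wy":0,"wz":0},{"x":0,"y":0,"z":0,"wx":0,"wy":0,"wz":0},{"x":0,"y":0,"z":0,"wx":0,"wy":0,"wz":0},{"x":0,"y":0,"z":0,"wx":0,"wy":0,"wz":0}]' 1 20
python3 - <<'E'
from h import *
st=state();print(inS(),st['q'])
W=st["ee_rot"].T@RS
for d in range(0,100,10):
  a=np.radians(min(d,97)); print(d,np.round(W@np.array([-80*np.sin(a),-80*(1-np.cos(a)),0]),1))
E
```

```text
time: 7.52
tcp_pos: [544.0, -229.1, 125.9]
ee_rot: [[0.971, 0.016, 0.239], [0.015, -1.0, 0.005], [0.239, -0.001, -0.971]]
wrist_force: [0.3, 0.8, 0.0]
finger_gap: 27.4
time: 8.02
tcp_pos: [543.6, -228.2, 125.4]
ee_rot: [[0.97, 0.017, 0.243], [0.016, -1.0, 0.008], [0.243, -0.004, -0.97]]
wrist_force: [4.0, 0.3, -3.9]
finger_gap: 17.5
(array([-39.3,  32. ,  84.3]), array([  0.08, -15.93,   0.35])) [-0.48827545  0.29806973  2.11176351  0.2411376   0.53022503  0.86985782]
0 [0. 0. 0.]
10 [-13.4   1.3   3.8]
20 [-26.3   5.    7.5]
30 [-38.4  11.   11. ]
40 [-49.3  19.   14.1]
50 [-58.8  29.   16.8]
60 [-66.4  40.4  18.9]
70 [-72.   53.1  20.5]
80 [-75.4  66.6  21.5]
90 [-76.5  80.5  21.8]
```

```bash
python3 -m creep '[{"x":-6.7,"y":0.3,"z":1.9,"wx":0,"wy":0,"wz":0},{"x":-13.4,"y":1.3,"z":3.8,"wx":0,"wy":0,"wz":0},{"x":-20,"y":3,"z":5.7,"wx":0,"wy":0,"wz":0},{"x":-26.3,"y":5,"z":7.5,"wx":0,"wy":0,"wz":0},{"x":-32.5,"y":7.8,"z":9.3,"wx":0,"wy":0,"wz":0},{"x":-38.4,"y":11,"z":11,"wx":0,"wy":0,"wz":0},{"x":-44,"y":14.8,"z":12.6,"wx":0,"wy":0,"wz":0},{"x":-49.3,"y":19,"z":14.1,"wx":0,"wy":0,"wz":0},{"x":-54.3,"y":23.8,"z":15.5,"wx":0,"wy":0,"wz":0},{"x":-58.8,"y":29,"z":16.8,"wx":0,"wy":0,"wz":0}]'
python3 - <<'E'
from h import *
st=state();print(inS(),st['q'])
W=st["ee_rot"].T@RS; p=inS()[0]
for d in (60,70,80,90,96):
  a=np.radians(d); print(d,np.round(W@np.array([-39.3-80*np.sin(a)-p[0],-48+80*np.cos(a)-p[1],84.3-p[2]]),1))
E
```

```text
time: 9.28
tcp_pos: [490.2, -257.3, 94.1]
ee_rot: [[0.97, 0.018, 0.241], [0.016, -1.0, 0.009], [0.241, -0.005, -0.97]]
wrist_force: [4.1, 4.8, -7.1]
finger_gap: 17.5
(array([-101.7,    4.1,   84.2]), array([  0.17, -16.04,   0.36])) [-0.58955545  0.31227662  2.17928625  0.31707903  0.47184436  0.69413925]
60 [-6.6 12.1  1.8]
70 [-12.2  24.8   3.3]
80 [-15.6  38.3   4.3]
90 [-16.6  52.2   4.6]
96 [-16.2  60.6   4.4]
```

```bash
python3 -m creep '[{"x":-3.5,"y":6,"z":1,"wx":0,"wy":0,"wz":0},{"x":-6.6,"y":12.1,"z":1.8,"wx":0,"wy":0,"wz":0},{"x":-9.6,"y":18.4,"z":2.6,"wx":0,"wy":0,"wz":0},{"x":-12.2,"y":24.8,"z":3.3,"wx":0,"wy":0,"wz":0},{"x":-14,"y":31.5,"z":3.9,"wx":0,"wy":0,"wz":0},{"x":-15.6,"y":38.3,"z":4.3,"wx":0,"wy":0,"wz":0},{"x":-16.4,"y":45.2,"z":4.5,"wx":0,"wy":0,"wz":0},{"x":-16.6,"y":52.2,"z":4.6,"wx":0,"wy":0,"wz":0},{"x":-16.2,"y":61,"z":4.4,"wx":0,"wy":0,"wz":0},{"x":-16.2,"y":61,"z":4.4,"wx":0,"wy":0,"wz":0}]'
python3 -m creep '[{"x":0,"y":0,"z":0,"wx":0,"wy":0,"wz":0},{"x":0,"y":0,"z":0,"wx":0,"wy":0,"wz":0},{"x":0,"y":0,"z":0,"wx":0,"wy":0,"wz":0},{"x":0,"y":0,"z":-20,"wx":0,"wy":0,"wz":0},{"x":0,"y":0,"z":-70,"wx":0,"wy":0,"wz":0},{"x":0,"y":0,"z":-130,"wx":0,"wy":0,"wz":0},{"x":0,"y":0,"z":-170,"wx":0,"wy":0,"wz":0},{"x":0,"y":0,"z":-170,"wx":0,"wy":0,"wz":0}]' 0.6 20
python3 - <<'E'
from h import *
st=state();print(inS(),st['q'])
Rh=Rz(np.radians(172.6))@np.diag([-1,1,-1.]) # tool x = -handle x
Rh=Rh@Rot.from_euler('y',-16,degrees=True).as_matrix(); print(Rh)
for z in(150,28):print(rel([456,-31.4,z],Rh))
E
```

```text
time: 10.52
tcp_pos: [477.1, -319.5, 86.0]
ee_rot: [[0.97, 0.017, 0.241], [0.015, -1.0, 0.008], [0.242, -0.004, -0.97]]
wrist_force: [-2.1, -0.3, -8.9]
finger_gap: 17.7
time: 11.52
tcp_pos: [437.4, -321.7, 255.0]
ee_rot: [[0.969, 0.017, 0.247], [0.016, -1.0, 0.003], [0.247, 0.001, -0.969]]
wrist_force: [0.1, 0.1, -0.7]
finger_gap: 36.7
(array([-68.2, -59.2, 250.7]), array([ -0.18, -15.72,   0.27])) [-0.75624955  0.03046917  2.13281089  0.23846733  0.81162842  0.64765228]
[[ 0.9532555  -0.1287956  -0.27334162]
 [-0.12380627 -0.99167116  0.03550088]
 [-0.27563736  0.         -0.9612617 ]]
{'shift': array([  -3.1, -290.1,  107.2]), 'turn': array([  0.2, -30.2,   8.4])}
{'shift': array([ -33.2, -290.3,  225.5]), 'turn': array([  0.2, -30.2,   8.4])}
```

```bash
python3 -m creep '[{"x":0,"y":-60,"z":0,"wx":0,"wy":0,"wz":0},{"x":0,"y":-120,"z":0,"wx":0,"wy":-5,"wz":1},{"x":0,"y":-180,"z":30,"wx":0,"wy":-14,"wz":4},{"x":0,"y":-240,"z":60,"wx":0,"wy":-23,"wz":6},{"x":-3,"y":-290,"z":100,"wx":0.2,"wy":-30.2,"wz":8.4},{"x":-3,"y":-290,"z":107,"wx":0.2,"wy":-30.2,"wz":8.4},{"x":-3,"y":-290,"z":107,"wx":0.2,"wy":-30.2,"wz":8.4},{"x":-3,"y":-290,"z":107,"wx":0.2,"wy":-30.2,"wz":8.4}]' 0 30
python3 - <<'E'
from h import *
st=state();print(st['q'])
Rh=Rz(np.radians(172.6))@np.diag([-1,1,-1.])@Rot.from_euler('y',-16,degrees=True).as_matrix()
print(rel([456,-31.4,30],Rh))
t,s=Cam("top"),Cam("side")
c=np.zeros((500,800,3),np.uint8); c[:440,:400]=crop(t,225,140,100,110,4); c[:400,400:]=crop(s,190,165,100,100,4)
cv2.imwrite("pics/c3.png",c)
E
```

```text
time: 12.52
tcp_pos: [454.7, -30.9, 148.6]
ee_rot: [[0.953, -0.128, -0.275], [-0.122, -0.992, 0.039], [-0.278, -0.004, -0.961]]
wrist_force: [-0.4, 0.2, -1.2]
finger_gap: 91.2
[-0.12203478  0.24813732  2.12644012  0.00618537  1.04889156  1.57290719]
{'shift': array([ 34.3,   0.7, 113.5]), 'turn': array([-0.2,  0.2,  0.1])}
```

View pics/c3.png

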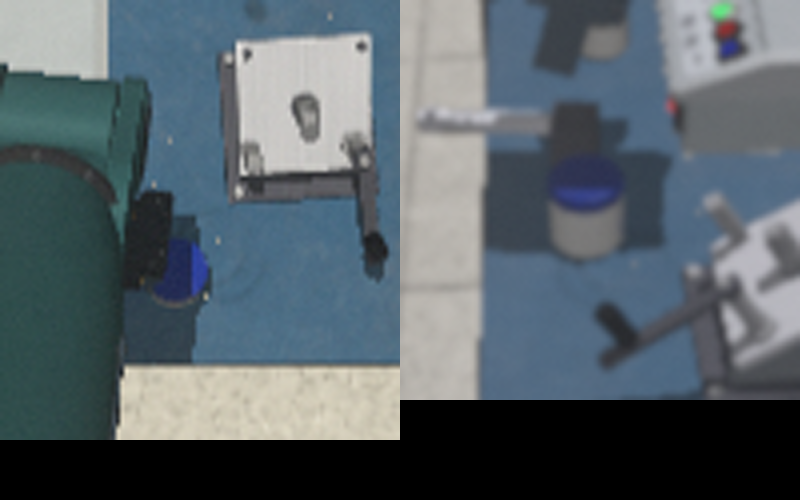

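Latch open (bar pointing down the slope, peg at top crop (375,245)); the handle's arm is still at (415–550,120) in the side crop. I'll narrow the jaws to about 62 mm to clear the jar and go down.

```bash
python3 -m creep '[{"x":0,"y":1,"z":0,"wx":0,"wy":0,"wz":0},{"x":0,"y":1,"z":0,"wx":0,"wy":0,"wz":0},{"x":0,"y":1,"z":0,"wx":0,"wy":0,"wz":0},{"x":9,"y":1,"z":30,"wx":0,"wy":0,"wz":0},{"x":18,"y":1,"z":60,"wx":0,"wy":0,"wz":0},{"x":27,"y":1,"z":90,"wx":0,"wy":0,"wz":0},{"x":34,"y":1,"z":113,"wx":0,"wy":0,"wz":0},{"x":34,"y":1,"z":113,"wx":0,"wy":0,"wz":0},{"x":34,"y":1,"z":113,"wx":0,"wy":0,"wz":0}]' 0.32 40
python3 -m creep '[{"x":0,"y":0,"z":0,"wx":0,"wy":0,"wz":0},{"x":0,"y":0,"z":0,"wx":0,"wy":0,"wz":0},{"x":0,"y":0,"z":0,"wx":0,"wy":0,"wz":0},{"x":0,"y":0,"z":0,"wx":0,"wy":0,"wz":0},{"x":0,"y":0,"z":0,"wx":0,"wy":0,"wz":0},{"x":0,"y":0,"z":0,"wx":0,"wy":0,"wz":0}]' 1 40; python3 -c "
from h import *
st=state();print(st['q'],st['moment'],st['wrist_force'])"
```

```text
time: 13.75
tcp_pos: [456.0, -30.7, 30.6]
ee_rot: [[0.952, -0.127, -0.277], [-0.121, -0.992, 0.039], [-0.279, -0.004, -0.96]]
wrist_force: [-0.3, 0.4, -0.2]
finger_gap: 61.6
time: 14.5
tcp_pos: [456.1, -30.5, 30.5]
ee_rot: [[0.953, -0.128, -0.276], [-0.122, -0.992, 0.039], [-0.279, -0.004, -0.96]]
wrist_force: [0.1, 3.4, 9.2]
finger_gap: 39.7
[-0.12095852  0.4708895   2.12825007  0.00774152  0.82523939  1.57126508] [ 0.52570547  0.26605959 -0.2111359 ] [0.13298358 3.42313946 9.18043511]
```

```bash
cat >> h.py <<'E'
RT=RI@Rot.from_euler('y',-16.1,degrees=True).as_matrix()
E
python3 - <<'E'
from h import *
print(rel([456,-31,200],state()["ee_rot"]))
for z in(200,90):print(rel(ov(0,0,z),RT))
E
```

```text
{'shift': array([ -47.4,   -0.2, -162.7]), 'turn': array([0., 0., 0.])}
{'shift': array([  29.4,  219.2, -233. ]), 'turn': array([-0.4, 30. , -8.7])}
{'shift': array([ 108.2,  211.4, -156.6]), 'turn': array([-0.4, 30. , -8.7])}
```

```bash
python3 -m creep '[{"x":-6,"y":0,"z":-20,"wx":0,"wy":0,"wz":0},{"x":-17,"y":0,"z":-60,"wx":0,"wy":0,"wz":0},{"x":-32,"y":0,"z":-110,"wx":0,"wy":0,"wz":0},{"x":-47,"y":0,"z":-162,"wx":0,"wy":0,"wz":0},{"x":-37,"y":30,"z":-190,"wx":0,"wy":5,"wz":-1},{"x":-17,"y":75,"z":-210,"wx":0,"wy":13,"wz":-3},{"x":0,"y":120,"z":-220,"wx":-0.2,"wy":20,"wz":-6},{"x":15,"y":170,"z":-230,"wx":-0.4,"wy":26,"wz":-7},{"x":29,"y":219,"z":-233,"wx":-0.4,"wy":30,"wz":-8.7},{"x":29,"y":219,"z":-233,"wx":-0.4,"wy":30,"wz":-8.7}]'
python3 - <<'E'
from h import *
import time
print(rel(ov(0,0,90),RT),state()['q'],inS())
E
```

```text
time: 15.75
tcp_pos: [518.9, -263.1, 244.2]
ee_rot: [[0.971, 0.02, 0.239], [0.019, -1.0, 0.004], [0.239, 0.0, -0.971]]
wrist_force: [-0.1, 0.5, -5.0]
finger_gap: 39.9
{'shift': array([ 32.5,  -2.5, 105.1]), 'turn': array([ 0. ,  0.1, -0.1])} [-0.56607302  0.10447275  2.07475832  0.19071272  0.7691868   0.86079592] (array([ -2. ,  -2.3, 200. ]), array([ -0.07, -16.18,   0.14]))
```

```bash
python3 -m creep '[{"x":10,"y":-1,"z":35,"wx":0,"wy":0,"wz":0},{"x":22,"y":-1.5,"z":70,"wx":0,"wy":0,"wz":0},{"x":31.5,"y":-1.5,"z":104,"wx":0,"wy":0,"wz":0},{"x":31.5,"y":-1.5,"z":104,"wx":0,"wy":0,"wz":0},{"x":31.5,"y":-1.5,"z":104,"wx":0,"wy":0,"wz":0}]'
python3 - <<'E'
from h import *
print(rel(ov(0,0,90),RT),state()['q'],inS())
t,s=Cam("top"),Cam("side")
c=np.zeros((500,800,3),np.uint8); c[:400,:400]=crop(t,260,140,80,80,5); c[:500,400:]=crop(s,235,185,80,100,5)
cv2.imwrite("pics/c4.png",c)
E
```

```text
time: 16.38
tcp_pos: [574.9, -257.3, 151.6]
ee_rot: [[0.971, 0.023, 0.238], [0.022, -1.0, 0.006], [0.238, -0.0, -0.971]]
wrist_force: [0.4, 0.5, -4.1]
finger_gap: 39.8
{'shift': array([0.1, 2.2, 1.8]), 'turn': array([-0. ,  0.1,  0. ])} [-0.50565664  0.31229531  2.02340998  0.21225193  0.60769555  0.87982113] (array([ 0.4,  2.2, 91.7]), array([  0.02, -16.21,  -0.04]))
```

View pics/c4.png

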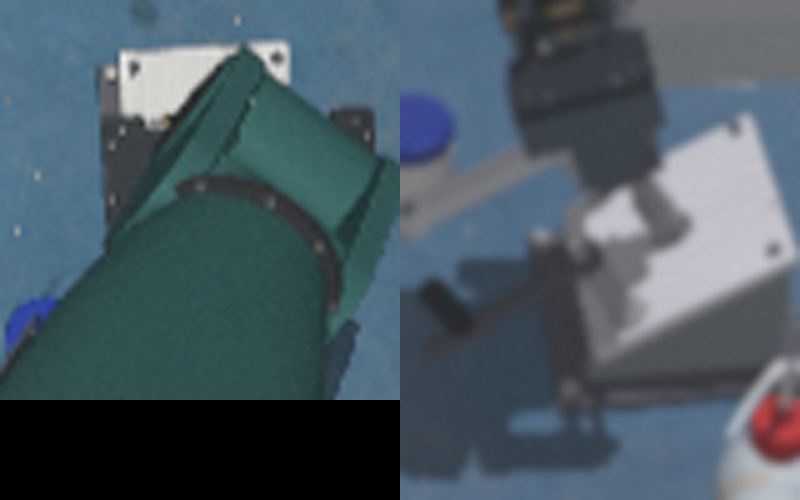

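Side: hub held above the spindle, lower end around (590,190); spindle tip about (650,185); arm runs from (545,155) to (410,225). I'll compare predicted hub and arm pixels with the picture.

```bash
python3 - <<'E'
from h import *
s=Cam("side")
p,_=inS(); dz=p[2]-30.5
f=lambda P:np.round((s.pix(ov(*P))[0]-[235,185])*5+[402,2])
for y in(-20,20):
  for x in(-20,20): print("hub",x,y,f((p[0]+x,p[1]+y,dz)),f((p[0]+x,p[1]+y,dz+45)))
print("arm end",f((p[0]-138,p[1],dz+42)),"arm",f((p[0]-20,p[1]-9,dz+30)),f((p[0]-20,p[1]-9,dz+42)))
print("tip",[f((x,y,42)) for x in(-6,6) for y in(-6,6)])
c=crop(s,255,185,60,60,10); cv2.imwrite("pics/c5.png",c)
E
```

```text
hub -20 -20 [604. 202.] [566. 152.]
hub 20 -20 [665. 171.] [628. 121.]
hub -20 20 [595. 156.] [557. 107.]
hub 20 20 [654. 126.] [618.  76.]
arm end [388. 222.] arm [576. 156.] [566. 143.]
tip [array([636., 199.]), array([633., 185.]), array([654., 190.]), array([651., 176.])]
```

View pics/c5.png

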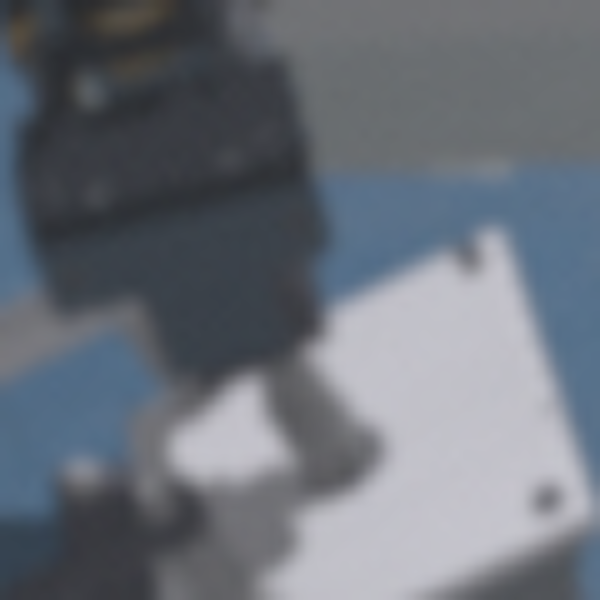

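Hub's lower-right corner observed at (322,335) against (326,338) predicted, so alignment is good to about 2 mm. I'll correct y and approach the tip.

```bash
python3 -m creep '[{"x":0,"y":2,"z":1.5,"wx":0,"wy":0,"wz":0},{"x":0,"y":2,"z":1.5,"wx":0,"wy":0,"wz":0},{"x":0,"y":2,"z":1.5,"wx":0,"wy":0,"wz":0},{"x":0,"y":2,"z":1.5,"wx":0,"wy":0,"wz":0}]'
python3 - <<'E'
from h import *
for _ in range(3): print(rel(ov(0,0,73),RT),inS(),rel(ov(0,0,60),RT),state()["wrist_force"])
E
```

```text
time: 17.02
tcp_pos: [575.6, -259.8, 149.8]
ee_rot: [[0.971, 0.022, 0.239], [0.022, -1.0, 0.005], [0.239, 0.0, -0.971]]
wrist_force: [-0.1, 0.6, -5.3]
finger_gap: 40.0
{'shift': array([ 4.7, -0.3, 16.1]), 'turn': array([0. , 0.1, 0. ])} (array([-0. , -0.3, 89.8]), array([-0.000e+00, -1.618e+01, -1.000e-02])) {'shift': array([ 8.3, -0.3, 28.6]), 'turn': array([0. , 0.1, 0. ])} [-0.06090363  0.6485367  -5.31357237]
{'shift': array([ 4.7, -0.3, 16.1]), 'turn': array([0. , 0.1, 0. ])} (array([-0. , -0.3, 89.8]), array([-0.000e+00, -1.618e+01, -1.000e-02])) {'shift': array([ 8.3, -0.3, 28.6]), 'turn': array([0. , 0.1, 0. ])} [-0.06090363  0.6485367  -5.31357237]
{'shift': array([ 4.7, -0.3, 16.1]), 'turn': array([0. , 0.1, 0. ])} (array([-0. , -0.3, 89.8]), array([-0.000e+00, -1.618e+01, -1.000e-02])) {'shift': array([ 8.3, -0.3, 28.6]), 'turn': array([0. , 0.1, 0. ])} [-0.06090363  0.6485367  -5.31357237]
```

```bash
python3 -m creep '[{"x":3.3,"y":-0.3,"z":11.5,"wx":0,"wy":0,"wz":0},{"x":5.5,"y":-0.3,"z":19.2,"wx":0,"wy":0,"wz":0},{"x":5.5,"y":-0.3,"z":19.2,"wx":0,"wy":0,"wz":0}]'
python3 -m creep '[{"x":0.6,"y":0,"z":1.9,"wx":0,"wy":0,"wz":0},{"x":1.1,"y":0,"z":3.8,"wx":0,"wy":0,"wz":0},{"x":1.1,"y":0,"z":3.8,"wx":0,"wy":0,"wz":0}]'
python3 - <<'E'
from h import *
st=state();print(inS(),RS.T@st["wrist_force"],RS.T@st["moment"])
E
```

```text
time: 17.4
tcp_pos: [585.3, -258.9, 131.2]
ee_rot: [[0.971, 0.023, 0.237], [0.022, -1.0, 0.006], [0.237, -0.001, -0.971]]
wrist_force: [-0.2, 0.6, -5.0]
finger_gap: 40.0
time: 17.77
tcp_pos: [586.2, -258.8, 128.2]
ee_rot: [[0.971, 0.023, 0.236], [0.022, -1.0, 0.006], [0.236, -0.001, -0.972]]
wrist_force: [-7.2, -0.9, -6.3]
finger_gap: 39.7
(array([-1.6,  0.4, 65.8]), array([ 7.000e-02, -1.634e+01, -1.000e-02])) [-9.42120926 -0.77318022 -1.86570714] [-0.23048774  2.07276495  0.07735989]
```

```bash
python3 -m creep '[{"x":-1.4,"y":0,"z":0.4,"wx":0,"wy":0,"wz":0},{"x":-0.6,"y":0,"z":3.3,"wx":0,"wy":0,"wz":0},{"x":-0.6,"y":0,"z":3.3,"wx":0,"wy":0,"wz":0}]'
python3 - <<'E'
from h import *
st=state();print(inS(),RS.T@st["wrist_force"],RS.T@st["moment"])
E
```

```text
time: 18.15
tcp_pos: [587.2, -259.0, 125.1]
ee_rot: [[0.971, 0.023, 0.238], [0.022, -1.0, 0.006], [0.238, -0.0, -0.971]]
wrist_force: [-4.1, -0.3, -9.9]
finger_gap: 40.0
(array([-2.2,  0.2, 62.6]), array([ 3.000e-02, -1.625e+01, -1.000e-02])) [-8.47161451 -0.18149357 -6.52073297] [-0.12022719  1.47282794  0.05951052]
```

```bash
python3 -m creep '[{"x":-0.8,"y":0,"z":0.2,"wx":0,"wy":0,"wz":0},{"x":0.1,"y":0,"z":3,"wx":0,"wy":0,"wz":0},{"x":0.9,"y":0,"z":6,"wx":0,"wy":0,"wz":0},{"x":0.9,"y":0,"z":6,"wx":0,"wy":0,"wz":0}]'
python3 - <<'E'
from h import *
st=state();print(inS(),RS.T@st["wrist_force"],RS.T@st["moment"])
E
```

```text
time: 18.65
tcp_pos: [590.2, -259.2, 119.9]
ee_rot: [[0.971, 0.022, 0.239], [0.022, -1.0, 0.005], [0.239, 0.0, -0.971]]
wrist_force: [-2.0, 0.0, -8.6]
finger_gap: 39.7
(array([-2.3, -0. , 56.6]), array([ -0.  , -16.18,  -0.02])) [-6.0227152   0.05401612 -6.42775714] [-0.12506402  1.09790524  0.07651513]
```

```bash
python3 -m creep '[{"x":0.6,"y":0,"z":3.9,"wx":0,"wy":0,"wz":0},{"x":1.7,"y":0,"z":7.8,"wx":0,"wy":0,"wz":0},{"x":2.8,"y":0,"z":11.6,"wx":0,"wy":0,"wz":0},{"x":2.8,"y":0,"z":11.6,"wx":0,"wy":0,"wz":0}]'
python3 - <<'E'
from h import *
st=state();print(inS(),RS.T@st["wrist_force"],RS.T@st["moment"])
E
```

```text
time: 19.15
tcp_pos: [595.9, -259.1, 109.3]
ee_rot: [[0.971, 0.022, 0.239], [0.022, -1.0, 0.005], [0.239, 0.0, -0.971]]
wrist_force: [0.1, 0.7, -5.2]
finger_gap: 40.0
(array([-2.7, -0. , 44.6]), array([-1.000e-02, -1.616e+01, -1.000e-02])) [-2.54226084  0.73043338 -4.5430295 ] [-0.02192426  0.49367901  0.01840379]
```

Force-free. Now 12 mm more, then the last 2–3 mm.

```bash
python3 -m creep '[{"x":1.1,"y":0,"z":3.8,"wx":0,"wy":0,"wz":0},{"x":2.2,"y":0,"z":7.7,"wx":0,"wy":0,"wz":0},{"x":3.3,"y":0,"z":11.5,"wx":0,"wy":0,"wz":0},{"x":3.3,"y":0,"z":11.5,"wx":0,"wy":0,"wz":0}]'
python3 -c "
from h import *
st=state();print(inS(),RS.T@st['wrist_force'],RS.T@st['moment'])"
python3 -m creep '[{"x":0.6,"y":0,"z":2,"wx":0,"wy":0,"wz":0},{"x":0.6,"y":0,"z":2,"wx":0,"wy":0,"wz":0}]'
python3 -c "
from h import *
st=state();print(inS(),RS.T@st['wrist_force'],RS.T@st['moment'])"
```

```text
time: 19.65
tcp_pos: [601.5, -258.8, 98.7]
ee_rot: [[0.971, 0.022, 0.238], [0.022, -1.0, 0.005], [0.239, -0.0, -0.971]]
wrist_force: [0.1, 0.1, -4.8]
finger_gap: 39.7
(array([-3.1,  0.1, 32.6]), array([ 1.00e-02, -1.62e+01, -1.00e-02])) [-2.32388927  0.14028787 -4.20061089] [-0.08668155  0.52370899  0.00130872]
time: 19.9
tcp_pos: [602.5, -259.0, 97.6]
ee_rot: [[0.971, 0.023, 0.239], [0.022, -1.0, 0.005], [0.239, 0.0, -0.971]]
wrist_force: [-5.7, -0.2, 3.1]
finger_gap: 39.8
(array([-2.8, -0.1, 31.2]), array([  0.  , -16.19,  -0.02])) [-3.37658446 -0.03045474  5.53936166] [ 0.13875237  1.10078075 -0.01205532]
```

```bash
python3 -m creep '[{"x":0.5,"y":0,"z":1.7,"wx":0,"wy":0,"wz":0},{"x":0.5,"y":0,"z":1.7,"wx":0,"wy":0,"wz":0},{"x":0.5,"y":0,"z":1.7,"wx":0,"wy":0,"wz":0}]'
python3 -c "
from h import *
st=state();print(inS(),RS.T@st['wrist_force'],RS.T@st['moment'])"
```

```text
time: 20.27
tcp_pos: [602.8, -259.2, 97.3]
ee_rot: [[0.971, 0.023, 0.238], [0.022, -1.0, 0.006], [0.238, -0.0, -0.971]]
wrist_force: [-25.1, 0.3, 31.7]
finger_gap: 39.7
(array([-2.7, -0.3, 30.8]), array([  0.03, -16.23,  -0.03])) [-5.84941892  0.85547771 40.0379397 ] [ 0.86767717  3.17883288 -0.11220775]
```

```bash
python3 -m creep '[{"x":0,"y":0,"z":-1.5,"wx":0,"wy":0,"wz":0},{"x":0,"y":0,"z":-1.5,"wx":0,"wy":0,"wz":0},{"x":0,"y":0,"z":-1.5,"wx":0,"wy":0,"wz":0},{"x":0,"y":0,"z":-20,"wx":0,"wy":0,"wz":0},{"x":0,"y":0,"z":-60,"wx":0,"wy":0,"wz":0},{"x":0,"y":0,"z":-120,"wx":0,"wy":0,"wz":0},{"x":0,"y":0,"z":-150,"wx":0,"wy":0,"wz":0},{"x":0,"y":0,"z":-150,"wx":0,"wy":0,"wz":0}]' 0.4 20
python3 - <<'E'
from h import *
st=state();print(inS(),st["wrist_force"]); R=RT
print(rel(np.array([477.1,-319.5,86])-100*R[:,2],R),rel([477.1,-319.5,86],R))
t,s=Cam("top"),Cam("side")
c=np.zeros((500,800,3),np.uint8); c[:400,:400]=crop(t,260,140,80,80,5); c[:500,400:]=crop(s,235,185,80,100,5)
cv2.imwrite("pics/c6.png",c)
p=(0,0,0)
f=lambda P:np.round((s.pix(ov(*P))[0]-[235,185])*5+[402,2])
print("hubtop",[f((x,y,45)) for x in(-20,20) for y in(-20,20)],"end",f((-138,0,42)))
E
```

```text
time: 21.28
tcp_pos: [568.2, -260.3, 245.1]
ee_rot: [[0.97, 0.022, 0.243], [0.022, -1.0, 0.003], [0.243, 0.003, -0.97]]
wrist_force: [0.1, -0.1, -0.0]
finger_gap: 54.6
(array([ 41.3,  -0.7, 176.1]), array([ -0.16, -15.93,  -0.05])) [ 0.13919986 -0.09825363 -0.04582825]
{'shift': array([-128.1,   57. ,   32. ]), 'turn': array([ 0.2, -0.2,  0. ])} {'shift': array([-128.4,   56.7,  132. ]), 'turn': array([ 0.2, -0.2,  0. ])}
hubtop [array([616., 222.]), array([607., 177.]), array([677., 192.]), array([666., 147.])] end [442. 287.]
```

View pics/c6.png

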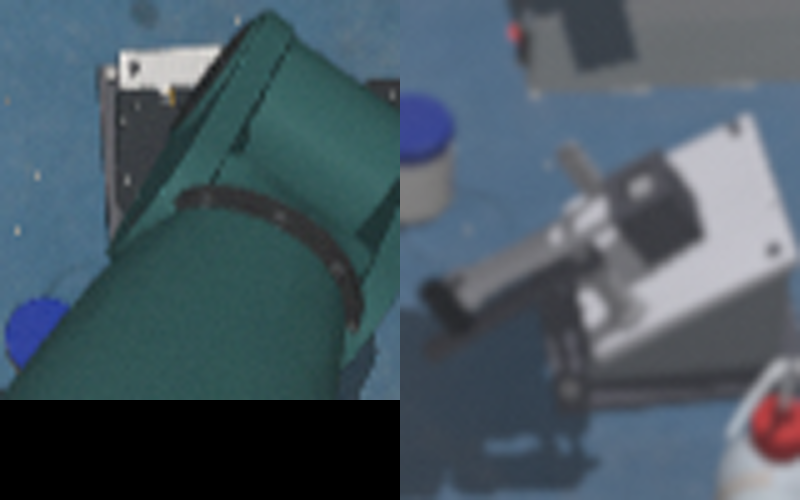

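Handle is home: hub top at (615,180) as predicted, spindle showing in the bore, arm pointing down the slope to about (440,290), latch still open beside it. Now to the peg.

```bash
python3 -m creep '[{"x":-40,"y":20,"z":0,"wx":0,"wy":0,"wz":0},{"x":-90,"y":40,"z":15,"wx":0,"wy":0,"wz":0},{"x":-128,"y":57,"z":32,"wx":0,"wy":0,"wz":0},{"x":-128,"y":57,"z":70,"wx":0,"wy":0,"wz":0},{"x":-128,"y":57,"z":105,"wx":0,"wy":0,"wz":0},{"x":-128,"y":57,"z":131,"wx":0,"wy":0,"wz":0},{"x":-128,"y":57,"z":131,"wx":0,"wy":0,"wz":0},{"x":-128,"y":57,"z":131,"wx":0,"wy":0,"wz":0}]' 0.5 20
python3 -m creep '[{"x":0,"y":0,"z":0,"wx":0,"wy":0,"wz":0},{"x":0,"y":0,"z":0,"wx":0,"wy":0,"wz":0},{"x":0,"y":0,"z":0,"wx":0,"wy":0,"wz":0},{"x":0,"y":0,"z":0,"wx":0,"wy":0,"wz":0},{"x":0,"y":0,"z":0,"wx":0,"wy":0,"wz":0}]' 1 20
python3 - <<'E'
from h import *
st=state();print(inS(),st['q'])
W=st["ee_rot"].T@RS; p=inS()[0]; h=np.array([-38.8,-48]); a0=np.arctan2(-(p[0]-h[0]),p[1]-h[1]);print(np.degrees(a0),np.hypot(*(p[:2]-h)))
for d in (90,80,70,60,50,40,30,20,10,0,-1):
  a=np.radians(d); print(d,np.round(W@np.array([h[0]-80*np.sin(a)-p[0],h[1]+80*np.cos(a)-p[1],0]),1))
E
```

```text
time: 22.38
tcp_pos: [475.8, -318.7, 83.8]
ee_rot: [[0.971, 0.023, 0.238], [0.022, -1.0, 0.006], [0.238, -0.0, -0.971]]
wrist_force: [-0.8, -0.1, 0.1]
finger_gap: 45.5
time: 23.0
tcp_pos: [476.1, -318.9, 84.0]
ee_rot: [[0.971, 0.022, 0.239], [0.022, -1.0, 0.005], [0.239, 0.0, -0.971]]
wrist_force: [-3.2, 0.6, 6.0]
finger_gap: 17.8
(array([-120.2,  -57.2,   83.3]), array([ -0.02, -16.16,  -0.02])) [-0.69996683  0.36012455  2.13526688  0.34362421  0.48765214  0.55677363]
96.44832600862247 81.91825193447428
90 [ 1.3 -9.2 -0.4]
80 [  2.5 -23.1  -0.7]
70 [  6.  -36.6  -1.7]
60 [ 11.7 -49.2  -3.4]
50 [ 19.3 -60.6  -5.6]
40 [ 28.8 -70.5  -8.4]
30 [ 39.8 -78.5 -11.6]
20 [ 51.9 -84.4 -15.1]
10 [ 64.9 -88.  -18.8]
0 [ 78.2 -89.2 -22.7]
-1 [ 79.6 -89.2 -23.1]
```

```bash
python3 -m creep '[{"x":0.8,"y":-9,"z":-0.3,"wx":0,"wy":0,"wz":0},{"x":1.5,"y":-16,"z":-0.5,"wx":0,"wy":0,"wz":0},{"x":2.3,"y":-23,"z":-0.7,"wx":0,"wy":0,"wz":0},{"x":3.8,"y":-30,"z":-1.1,"wx":0,"wy":0,"wz":0},{"x":5.7,"y":-36.6,"z":-1.7,"wx":0,"wy":0,"wz":0},{"x":8.5,"y":-43,"z":-2.5,"wx":0,"wy":0,"wz":0},{"x":11.6,"y":-49.2,"z":-3.4,"wx":0,"wy":0,"wz":0},{"x":15.3,"y":-55,"z":-4.4,"wx":0,"wy":0,"wz":0},{"x":19.3,"y":-60.6,"z":-5.6,"wx":0,"wy":0,"wz":0},{"x":23.9,"y":-65.7,"z":-7,"wx":0,"wy":0,"wz":0}]'
python3 - <<'E'
from h import *
st=state();print(inS(),st['q'])
W=st["ee_rot"].T@RS; p=inS()[0]; h=np.array([-38.8,-48]); a0=np.arctan2(-(p[0]-h[0]),p[1]-h[1]);print(np.degrees(a0),np.hypot(*(p[:2]-h)))
for d in (40,35,30,25,20,15,10,5,0,-2):
  a=np.radians(d); print(d,np.round(W@np.array([h[0]-80.3*np.sin(a)-p[0],h[1]+80.3*np.cos(a)-p[1],0]),1))
E
```

```text
time: 24.25
tcp_pos: [495.6, -252.3, 95.9]
ee_rot: [[0.971, 0.022, 0.238], [0.021, -1.0, 0.006], [0.238, -0.0, -0.971]]
wrist_force: [-3.6, -2.2, -1.1]
finger_gap: 17.2
(array([-96.1,   9. ,  83.1]), array([ 2.000e-02, -1.623e+01,  1.000e-02])) [-0.57304836  0.31128712  2.17474494  0.2976646   0.4735434   0.72264724]
45.150382278071596 80.82258347763947
40 [ 5.5 -4.5 -1.6]
35 [10.8 -8.8 -3.1]
30 [ 16.5 -12.5  -4.8]
25 [ 22.4 -15.8  -6.5]
20 [ 28.6 -18.5  -8.3]
15 [ 35.1 -20.6 -10.2]
10 [ 41.6 -22.1 -12.1]
5 [ 48.3 -23.  -14.1]
0 [ 55.  -23.3 -16. ]
-2 [ 57.7 -23.3 -16.8]
```

```bash
python3 -m creep '[{"x":5.5,"y":-4.5,"z":-1.6,"wx":0,"wy":0,"wz":0},{"x":10.8,"y":-8.8,"z":-3.1,"wx":0,"wy":0,"wz":0},{"x":16.5,"y":-12.5,"z":-4.8,"wx":0,"wy":0,"wz":0},{"x":22.4,"y":-15.8,"z":-6.5,"wx":0,"wy":0,"wz":0},{"x":28.6,"y":-18.5,"z":-8.3,"wx":0,"wy":0,"wz":0},{"x":35.1,"y":-20.6,"z":-10.2,"wx":0,"wy":0,"wz":0},{"x":41.6,"y":-22.1,"z":-12.1,"wx":0,"wy":0,"wz":0},{"x":48.3,"y":-23,"z":-14.1,"wx":0,"wy":0,"wz":0},{"x":55,"y":-23.3,"z":-16,"wx":0,"wy":0,"wz":0},{"x":56,"y":-23.3,"z":-16.3,"wx":0,"wy":0,"wz":0}]'
python3 - <<'E'
from h import *
st=state();print(inS(),RS.T@st['wrist_force'])
E
```

```text
time: 25.5
tcp_pos: [546.1, -228.0, 125.3]
ee_rot: [[0.971, 0.023, 0.239], [0.022, -1.0, 0.005], [0.239, -0.0, -0.971]]
wrist_force: [-3.9, -2.6, -1.8]
finger_gap: 17.5
(array([-37.2,  32.2,  83.1]), array([ 1.000e-02, -1.619e+01, -2.000e-02])) [-4.35960741 -2.55043077  0.41754345]
```

```bash
python3 -m creep '[{"x":1.5,"y":0,"z":-0.4,"wx":0,"wy":0,"wz":0},{"x":3,"y":0,"z":-0.8,"wx":0,"wy":0,"wz":0},{"x":3,"y":0,"z":-0.8,"wx":0,"wy":0,"wz":0}]'
python3 -c "
from h import *
st=state();print(inS(),RS.T@st['wrist_force'])"
python3 -m creep '[{"x":1,"y":0,"z":-0.3,"wx":0,"wy":0,"wz":0},{"x":2,"y":0,"z":-0.6,"wx":0,"wy":0,"wz":0},{"x":2,"y":0,"z":-0.6,"wx":0,"wy":0,"wz":0}]'
python3 -c "
from h import *
st=state();print(inS(),RS.T@st['wrist_force'])"
```

```text
time: 25.88
tcp_pos: [546.7, -227.9, 125.6]
ee_rot: [[0.972, 0.023, 0.235], [0.022, -1.0, 0.006], [0.235, -0.001, -0.972]]
wrist_force: [-12.6, -7.4, -3.5]
finger_gap: 17.4
(array([-36.5,  32.3,  83. ]), array([  0.06, -16.39,  -0.02])) [-12.79903329  -7.10042915   3.3489511 ]
time: 26.25
tcp_pos: [547.0, -227.8, 125.7]
ee_rot: [[0.972, 0.023, 0.232], [0.022, -1.0, 0.007], [0.233, -0.002, -0.973]]
wrist_force: [-22.4, -14.5, -6.2]
finger_gap: 17.5
(array([-36.3,  32.3,  82.9]), array([ 1.000e-01, -1.655e+01, -1.000e-02])) [-22.77028326 -14.00029218   6.03980373]
```

Solidly against the stop. Release and retreat.

```bash
python3 -m creep '[{"x":-1.5,"y":0,"z":0.4,"wx":0,"wy":0,"wz":0},{"x":-2,"y":0,"z":0.5,"wx":0,"wy":0,"wz":0},{"x":-2,"y":0,"z":0.5,"wx":0,"wy":0,"wz":0},{"x":-2,"y":0,"z":-10,"wx":0,"wy":0,"wz":0},{"x":-2,"y":0,"z":-50,"wx":0,"wy":0,"wz":0},{"x":-2,"y":0,"z":-110,"wx":0,"wy":0,"wz":0},{"x":-2,"y":-60,"z":-150,"wx":0,"wy":0,"wz":0},{"x":-2,"y":-120,"z":-160,"wx":0,"wy":0,"wz":0},{"x":-2,"y":-180,"z":-160,"wx":0,"wy":0,"wz":0},{"x":-2,"y":-220,"z":-160,"wx":0,"wy":0,"wz":0}]' 0.6 20
python3 -m creep '[{"x":-30,"y":-60,"z":0,"wx":0,"wy":0,"wz":0},{"x":-30,"y":-120,"z":0,"wx":0,"wy":0,"wz":0},{"x":-30,"y":-180,"z":0,"wx":0,"wy":0,"wz":0},{"x":-30,"y":-200,"z":0,"wx":0,"wy":0,"wz":0},{"x":-30,"y":-200,"z":0,"wx":0,"wy":0,"wz":0}]'
python3 - <<'E'
from h import *
t,s=Cam("top"),Cam("side")
c=np.zeros((600,800,3),np.uint8); c[:400,:400]=crop(t,260,140,80,80,5); c[:500,400:]=crop(s,235,185,80,100,5)
c[420:600,:390]=crop(s,190,130,130,60,3)
cv2.imwrite("pics/c7.png",c)
f=lambda P:(np.round((t.pix(ov(*P))[0]-[260,140])*5+2),np.round((s.pix(ov(*P))[0]-[235,185])*5+[402,2]))
print("peg0",f((-38,33,95)),"a=5deg",f((-45,32.7,95)),"barend",f((-38,71,57)),"handle end",f((-125,0,42)),"hub",f((-20,-20,45)),f((-20,20,45)))
E
```

```text
time: 27.5
tcp_pos: [505.0, -6.9, 284.1]
ee_rot: [[0.97, 0.023, 0.241], [0.022, -1.0, 0.005], [0.241, 0.0, -0.971]]
wrist_force: [0.4, -0.2, -1.3]
finger_gap: 36.2
time: 28.12
tcp_pos: [471.6, 191.5, 276.1]
ee_rot: [[0.971, 0.025, 0.239], [0.024, -1.0, 0.006], [0.239, 0.0, -0.971]]
wrist_force: [0.3, -0.6, -0.6]
finger_gap: 36.4
peg0 (array([175., 218.]), array([537., 122.])) a=5deg (array([175., 227.]), array([526., 128.])) barend (array([118., 204.]), array([561., 123.])) handle end (array([210., 302.]), array([460., 278.])) hub (array([238., 171.]), array([616., 222.])) (array([185., 173.]), array([607., 177.]))
```

View pics/c7.png

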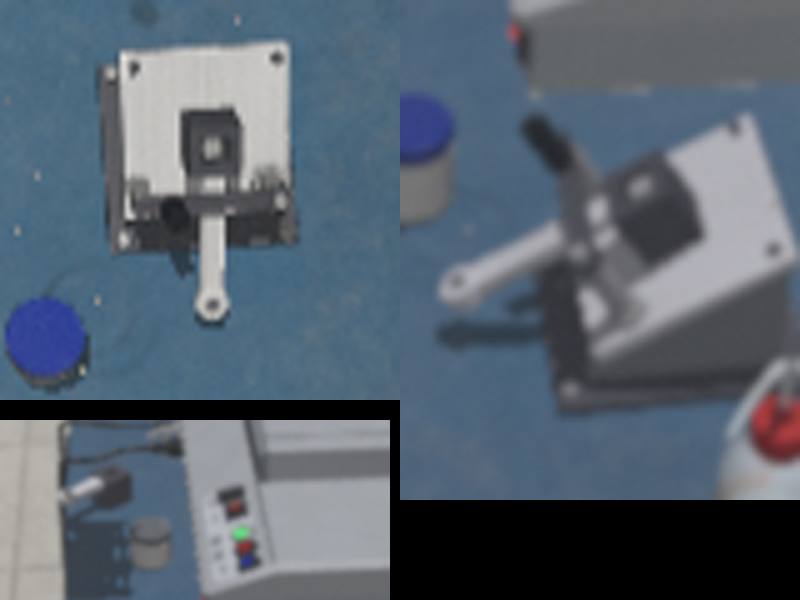

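The latch bar lies straight across the arm over the rest. The peg top is at (537,122) in the side view and (175,216) in the top view, matching angle 0. The handle's end is at (210,303), as predicted for fully home. Jar, grease jar, bottle and short handle are unmoved.

```bash
python3 -c "
from station import *
print(close_job())"
```

```text
the job is handed in; nothing more can be done
None
```

The job is done and handed in at about 28 s of the 72 s allowed. I swung the latch to about 97°, pushed the long handle onto the spindle, swung the latch back shut across the arm, then let go and moved clear.

**Handle:** it stopped hard at about 40 N with the hub down on the face. After release, the hub and arm end sat within a pixel or two of where a fully home handle should appear. Its arm points down the slope.

**Latch:** it stopped against its shut stop at about 23 N. In the last pictures from both cameras the peg was where angle 0 predicts, within about 2 pixels.

**Other objects:** by eye, the short handle, both jars and the bottle had not moved in the last pictures.

**Disagreement:** the TCP ended about 3 mm down the slope from my computed spindle axis, consistent with small calibration and grasp offsets. Side forces during insertion stayed below 10 N and dropped away once I corrected for it. No checks failed.

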